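# Shut the laser enclosure's sliding guard

### The arm

A 7-joint arm with a two-finger parallel gripper is mounted at the origin on the work surface. World frame = base frame: x ahead of the robot, y to its left, z up, the work surface at z = 0. Lengths are in m, angles in rad, forces in N, time in s.
With the tool pointing down it reaches from about 0.4 to 0.85 m from the base axis. Payload 4.5 kg.
Tool frame: the origin (TCP) lies on the centre line of the jaws, within the pads' length; the fingertips stand 25 mm ahead of it and the grasp point (between the pads) lies 6 mm ahead of it; z points along the fingers, y is the direction in which the jaws open and shut (so a half turn about z gives the same grasp; the last joint's range is limited). The gripper opens to 88 mm and grips with 3 to 60 N. Pads are 18 mm wide; open, the fingers measure 123 mm over their backs; the gripper's body (75 mm by 187 mm) begins 45 mm behind the grasp point.
Start: joints at [1.226, 0.689, -0.195, 1.565, 0.157, 0.902, -0.215], TCP at [0.231, -0.581, 0.264] pointing down, gripper open.
Joint ranges: [-3.01, 3.01], [-0.46, 2.08], [-1.47, 1.51], [0.13, 2.56], [-1, 4.14], [0.04, 2.09], [-2.66, 2.66]. Speed limits (rad/s): [2.57, 2.57, 3.14, 3.14, 3.14, 3.14, 3.14].

### API

Orientations are given as a unit quaternion [x, y, z, w].
In Python, from plant import r, eyes gives the robot as it stands.
- The arm moves only by the tool servo_tool, never from a script. Its argument "deltas" is a list of rows, each an object of numbers: "dx", "dy", "dz": the shift along the tool's x, y, z in units of 60 mm (1.0 is 60 mm); "ax", "ay", "az": the turn, a rotation vector about the tool's x, y, z in units of 6 degrees (1.0 is 6 degrees); "hand": the finger opening in mm, from 0 to 88.1. A call has 1 to 10 rows; each row is the pose to reach, as a shift and turn from the pose commanded when the call began, along the tool's axes at that moment; what a row does not reach only later rows make up. A row lasts 1/8 s, in which the tool goes at most 62.5 mm and 10.7 degrees, less where a joint would pass 70% of its speed; a pose out of reach is approached as far as the arm can. A call with a gripper value outside its range is refused whole. The fingers move at their own pace and stop on an object; "newtons" is the grip in N (left out, the last holds). Time passes only in rows, so rows that repeat a pose let the fingers close. It gives the time, the measured TCP pose, the force and the opening at its end, in the units of the state.
- r.get_state(): the state, without advancing time (a new reading comes with each control period).
- eyes.snapshot(name): name is "side" or "top" or "wrist"; returns (picture, depth): 400x640x3 uint8, red, green, blue; 400x640 float32, m along the optical axis (not along the pixel's ray), 0 where there is no reading.
- eyes.camera_model(name): a dict with "fx", "fy", "cx", "cy" (pixels), "pose" (4x4, takes a point from camera to world coordinates). Camera axes: x right, y up, looking along -z (the intrinsics and any distortion apply to the point x, -y, -z); pixel columns grow to the right and rows downward; lengths in m; the calibration is good to about 2 mm. A picture is of the moment at which its call begins: read the wrist's pose just before it. camera_model takes no time and is no camera call; for the wrist camera it gives the pose at the moment of the call.
- r.finish_job(): hands the job in, once; it reports no verdict.
The state is a dict: "clock": time; "q": joint angles; "qd": joint speeds; "joint_torque": joint torques, N m; "tool_pos": TCP position; "eef_rot": TCP orientation; "contact_force": force on the tool from outside, world axes, zero at the start; "moment": the same for the moment, N m; "opening": opening from 0.0 (shut) to 1.0 (fully open).
Only numpy, scipy, OpenCV 4.12 (cv2) and the standard library are available. Lean on these libraries where they do the work, as an engineer would, in place of code of your own. Each camera call takes 0.05 s, during which the arm holds its last target.

### The job

Two dark metal enclosures stand open on the optical table. Push the sliding guard of the larger one shut until its spring latch clicks in behind the guard's strike, then let go; leave the smaller enclosure's guard open as it is.

Things in the scene. Friction and masses are not known exactly. Their poses are not given: they have to be found in the camera images.
- guard (a joint): Sliding guard of the larger enclosure (fixed dark box 200 x 280 x 100 mm high): aluminium plate between low rails on its top. In m: 0 = home at the end stop, grows as it opens. Starts 0.06 to 0.105 open, stays where left (1.5 N friction). The latch clicks in at 0.012 and then stops it reopening; its spring resists over the 30 mm before that; under 10 N in all.
- guard_tab (a point): Centre of the black upright tab on the larger box's guard: 60 mm wide (x), 12 thick (y), 40 tall. Guard closes along the tab's +y (robot's left, within 20 deg). Centre 128 mm above table, tab top 148, plate top 108. Behind it (-y) 34 mm of plate, then bare box top at 100. Within 30 mm of the tab's centre line nothing else stands up; rails, strike and latch beside it reach 127.
- latch (a joint): Spring latch of the larger enclosure: a steel bolt 12 mm wide in a small grey housing on top of the box beside the guard, on its +x (far) side. In m: 0 = sprung out. The guard's wedge-shaped strike pushes it in to about 0.012 in passing, then it springs back to 0 behind the strike.
- small_tab (a point): Centre of the like tab (same size, height and axes) on the guard of the smaller enclosure, a fixed dark box 130 x 200 x 100 mm high with no latch, left or right of the larger one. This guard is to stay where it is. Nothing else near the two boxes is taller than 150 mm.

How it is judged:
By the outcome, as a careful person would: the job done as asked, in the order asked, and still so for the second after the job is handed in, with the robot touching nothing.
It also fails if it takes over 35 s, if anything falls off the work surface, if the arm or the gripper's body presses on something with over 40 N, if the wrist force passes 120 N, or if a joint passes its speed limit or range.

## Working session

There is one attempt and no reset: what is moved stays moved. The work goes in short steps, Python scripts to look and compute and a tool call to move; the robot and the scene stay as the last step left them, time stands still between calls to the robot, and variables do not carry over. Pictures are saved under pics/ and viewed, and the job is handed in when it is done.

Besides the shell and the picture viewer there is one more tool, called after "Request:" as a command line: name --argument value ..., lists and objects as JSON in quotes. servo_tool: Moves the arm, as the interface text tells. Its arguments: {"type":"object","properties":{"deltas":{"type":"array","items":{"type":"object","properties":{"dx":{"type":"number"},"dy":{"type":"number"},"dz":{"type":"number"},"ax":{"type":"number"},"ay":{"type":"number"},"az":{"type":"number"},"hand":{"type":"number"}}}},"newtons":{"type":"number"}},"required":["deltas"]}

```bash
mkdir -p pics; python3 - <<'E'
from plant import r,eyes
import cv2,numpy as np
for n in("top","side"):
    p,d=eyes.snapshot(n); cv2.imwrite(f"pics/{n}0.png",p[:,:,::-1]); np.save(f"{n}0.npy",d); m=eyes.camera_model(n); print(n,m)
s=r.get_state(); print(s)
E
```

```text
top {'fx': 376.93070490312823, 'fy': 376.93070490312823, 'cx': 321.31363689860933, 'cy': 195.80215682810805, 'pose': array([[-0.01267175,  0.99543513, -0.09459561,  0.44382502],
       [-0.99845794, -0.00748297,  0.05500679,  0.03519842],
       [ 0.05404784,  0.09514677,  0.99399493,  0.84068887],
       [ 0.        ,  0.        ,  0.        ,  1.        ]])}
side {'fx': 435.40381585594184, 'fy': 435.40381585594184, 'cx': 316.4761181908733, 'cy': 199.54161911800173, 'pose': array([[ 0.82005588,  0.38626622, -0.42226384,  0.1868131 ],
       [-0.57217355,  0.53893548, -0.61819575, -0.49126303],
       [-0.01121517,  0.74856326,  0.66296852,  0.63659254],
       [ 0.        ,  0.        ,  0.        ,  1.        ]])}
{'clock': 0.1, 'q': array([ 1.22580289,  0.68990511, -0.19455705,  1.56622357,  0.15730524,
        0.90251058, -0.21508267]), 'qd': array([ 4.22123840e-04, -2.40777378e-03,  7.48846497e-04, -4.52710586e-03,
       -6.53133921e-06, -1.06962797e-03, -7.50408638e-04]), 'joint_torque': array([-3.03134169e-03, -5.28502393e+01, -1.27170090e+00, -1.53838581e+01,
       -5.26220282e-02,  2.00189905e-03,  5.41189195e-05]), 'tool_pos': array([ 0.23091018, -0.58021628,  0.26299241]), 'eef_rot': array([ 9.82106037e-01,  1.88326972e-01, -2.05291158e-04, -8.00501684e-04]), 'contact_force': array([ 0.08872767, -0.09536173,  0.37762773]), 'moment': array([ 0.01224048,  0.01391805, -0.01314232]), 'opening': 0.9983698982142754}
```

View pics/top0.png

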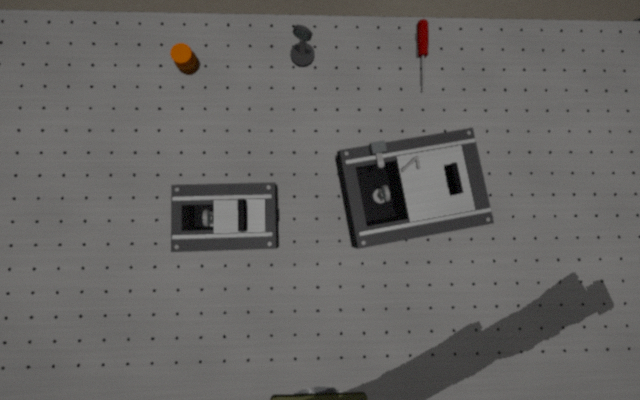

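View pics/side0.png

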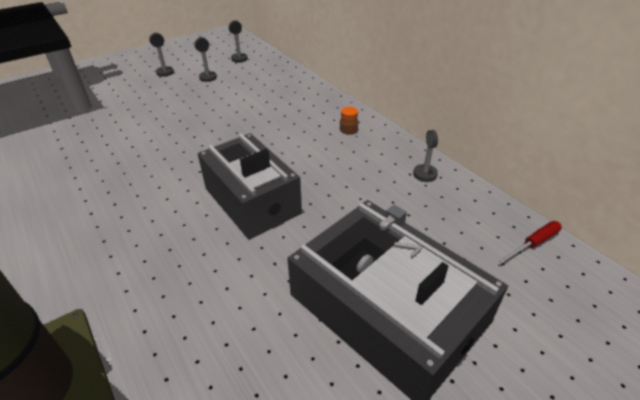

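The top view shows the larger box at right, with its black tab at about (453,179), strike at (412,163) and latch at (378,152). The smaller box is at left, with its tab at (242,215). I'll enlarge the crop for exact positions.

```bash
cat > h.py <<'E'
import numpy as np
from plant import r,eyes
def ray(n,uv,z,m=None):
    m=m or eyes.camera_model(n);P=m["pose"]
    d=np.array([(uv[0]-m["cx"])/m["fx"],-(uv[1]-m["cy"])/m["fy"],-1.]);d=P[:3,:3]@d;o=P[:3,3]
    return o+d*(z-o[2])/d[2]
E
python3 - <<'E'
import cv2
a=cv2.imread("pics/top0.png")[120:255,330:500]; cv2.imwrite("pics/topc.png",cv2.resize(a,None,fx=4.4,fy=4.4,interpolation=cv2.INTER_CUBIC))
E
```

```text
(no output)
```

View pics/topc.png

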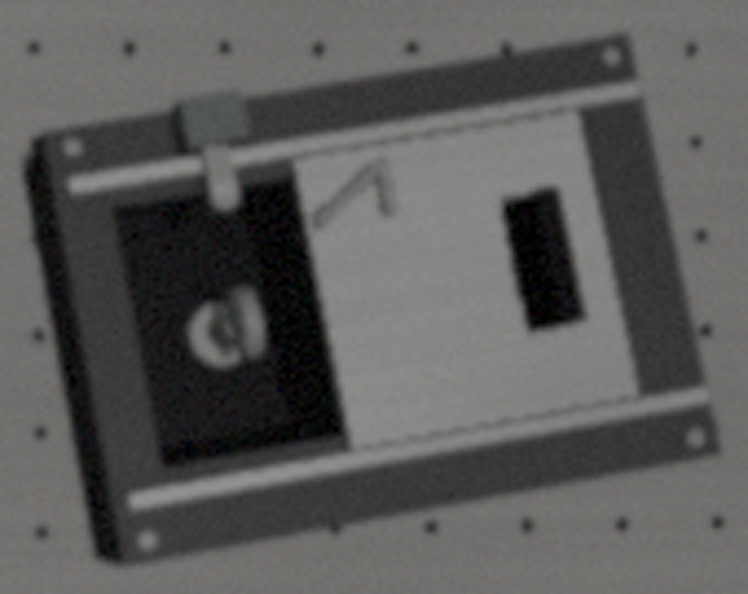

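```bash
python3 - <<'E'
from h import *
c=lambda u,v:(330+u/4.4-.4,120+v/4.4-.4)
C=[ray("top",c(*p),.1) for p in((40,140),(628,35),(718,452),(122,563))]
print(np.round(C,4)); C=np.array(C)
yax=(C[0]-C[1]+C[3]-C[2]);L=np.linalg.norm(yax)/2;yax/=np.linalg.norm(yax);ya=np.degrees(np.arctan2(-yax[0],yax[1]));
w=(C[0]+C[1]-C[2]-C[3])/2;print("len",L,"w",np.linalg.norm(w),"yaw",ya,"yaw_w",np.degrees(np.arctan2(w[1],w[0])))
A=[ray("top",c(*p),.148) for p in((555,190),(583,318))];B=[ray("top",c(*p),.108) for p in((503,203),(530,328))]
print(np.round(A,4),np.round(B,4),np.linalg.norm(A[0]-A[1]))
am=np.mean(A,0);bm=np.mean(B,0);print("back",am,"front",bm, "thick",(bm-am)@yax,"ctr x", (am+bm)/2)
g=C.mean(0);xax=np.array([yax[1],-yax[0],0]);print("box ctr",g,"tab local",(am-g)@xax,(am-g)@yax,(bm-g)@yax)
# plate edges
for p in((296,160),(350,448),(583,112),(640,395)): q=ray("top",c(*p),.108)-g;print(p,q@xax,q@yax)
q=ray("top",c(390,210),.12)-g;print("strike",q@xax,q@yax)
q=ray("top",c(222,205),.12)-g;print("bolt",q@xax,q@yax)
from scipy.spatial.transform import Rotation as R
s=r.get_state();print(R.from_quat(s["eef_rot"]).as_matrix().round(4),s["tool_pos"])
E
```

```text
[[ 0.6034 -0.0418  0.1   ]
 [ 0.653  -0.3187  0.1   ]
 [ 0.4581 -0.3508  0.1   ]
 [ 0.4118 -0.0752  0.1   ]]
len 0.2803699086061402 w 0.19602536805604795 yaw 9.842290836112294 yaw_w 9.617718604822736
[[ 0.5709 -0.2599  0.148 ]
 [ 0.5152 -0.2696  0.148 ]] [[ 0.5723 -0.2525  0.108 ]
 [ 0.5149 -0.2624  0.108 ]] 0.056524195499069445
back [ 0.54304832 -0.26474812  0.148     ] front [ 0.54361672 -0.25743124  0.108     ] thick 0.00711203136526103 ctr x [ 0.54333252 -0.26108968  0.128     ]
box ctr [ 0.53158472 -0.19664305  0.1       ] tab local -0.0003467905430268891 -0.06906224562932252 -0.061950214264061484
(296, 160) 0.0665629559987641 0.028164993688446854
(350, 448) -0.06571030592892783 0.030542155403053217
(583, 112) 0.06544008650409888 -0.10797269776250776
(640, 395) -0.06649650264071566 -0.10537901044625582
strike 0.03516370683690786 -0.005599015338890264
bolt 0.050575206015991137 0.06859206084953241
[[ 9.291e-01  3.699e-01 -7.000e-04]
 [ 3.699e-01 -9.291e-01  1.500e-03]
 [-1.000e-04 -1.600e-03 -1.000e+00]] [ 0.23091018 -0.58021628  0.26299241]
```

Request:
servo_tool --deltas '[{"dx":0.67,"dy":-0.26,"az":-1.3,"hand":0},{"dx":1.34,"dy":-0.52,"az":-2.6,"hand":0},{"dx":2.01,"dy":-0.77,"az":-3.9,"hand":0},{"dx":2.68,"dy":-1.03,"az":-5.2,"hand":0},{"dx":3.35,"dy":-1.29,"az":-6.5,"hand":0},{"dx":4.02,"dy":-1.55,"az":-7.8,"hand":0},{"dx":4.69,"dy":-1.81,"az":-9.1,"hand":0},{"dx":5.36,"dy":-2.06,"az":-10.4,"hand":0},{"dx":6.03,"dy":-2.32,"az":-11.7,"hand":0},{"dx":6.7,"dy":-2.58,"az":-13.0,"hand":0}]' --newtons 10

```text
schema error: expected keys dx, dy, dz, ax, ay, az, hand
```

Request:
servo_tool --deltas '[{"dx":0,"hand":0},{"dx":0,"hand":0},{"dx":0,"hand":0},{"dx":0,"hand":0}]'

```text
schema error: expected keys dx, dy, dz, ax, ay, az, hand
```

```bash
python3 - <<'E'
from h import *
import cv2
from scipy.spatial.transform import Rotation as R
s=r.get_state();print(R.from_quat(s["eef_rot"]).as_matrix().round(4),s["tool_pos"],s["q"].round(2),s["opening"],s["contact_force"])
for n in("side","wrist"):
    p,d=eyes.snapshot(n); cv2.imwrite(f"pics/{n}1.png",p[:,:,::-1])
E
```

```text
[[ 9.291e-01  3.699e-01 -7.000e-04]
 [ 3.699e-01 -9.291e-01  1.500e-03]
 [-1.000e-04 -1.600e-03 -1.000e+00]] [ 0.23091018 -0.58021628  0.26299241] [ 1.23  0.69 -0.19  1.57  0.16  0.9  -0.22] 0.9983698982142754 [ 0.08872767 -0.09536173  0.37762773]
```

View pics/side1.png

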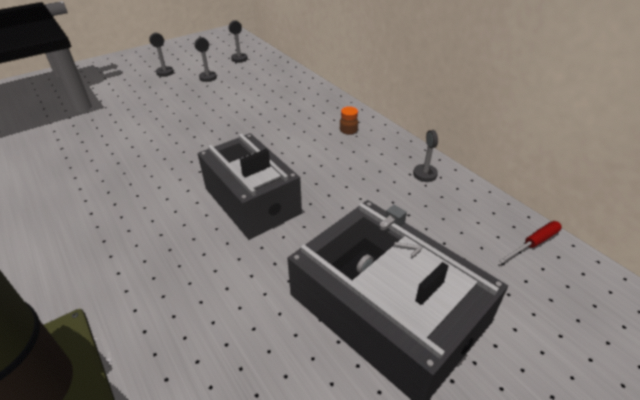

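View pics/wrist1.png

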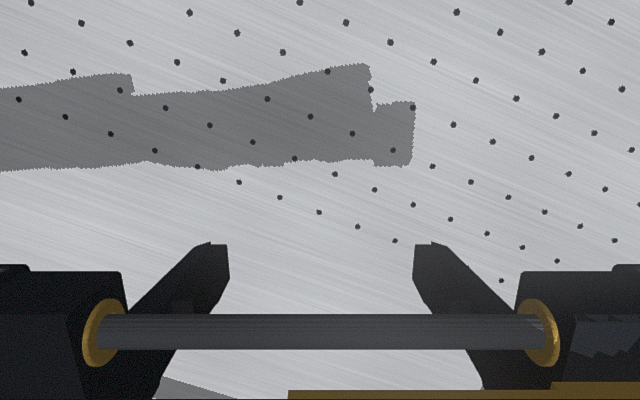

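Both calls were refused because every row needs all the keys, so nothing moved. The side view is unchanged and the wrist camera sees only bare table. Resending with full rows.

Request:
servo_tool --deltas '[{"dx":0.67,"dy":-0.26,"dz":0,"ax":0,"ay":0,"az":-1.3,"hand":0},{"dx":1.34,"dy":-0.52,"dz":0,"ax":0,"ay":0,"az":-2.6,"hand":0},{"dx":2.01,"dy":-0.77,"dz":0,"ax":0,"ay":0,"az":-3.9,"hand":0},{"dx":2.68,"dy":-1.03,"dz":0,"ax":0,"ay":0,"az":-5.2,"hand":0},{"dx":3.35,"dy":-1.29,"dz":0,"ax":0,"ay":0,"az":-6.5,"hand":0},{"dx":4.02,"dy":-1.55,"dz":0,"ax":0,"ay":0,"az":-7.8,"hand":0},{"dx":4.69,"dy":-1.81,"dz":0,"ax":0,"ay":0,"az":-9.1,"hand":0},{"dx":5.36,"dy":-2.06,"dz":0,"ax":0,"ay":0,"az":-10.4,"hand":0},{"dx":6.03,"dy":-2.32,"dz":0,"ax":0,"ay":0,"az":-11.7,"hand":0},{"dx":6.7,"dy":-2.58,"dz":0,"ax":0,"ay":0,"az":-13.0,"hand":0}]' --newtons 10

```text
clock: 1.45
tool_pos: [0.5481, -0.2874, 0.2636]
eef_rot: [0.643, 0.766, -0.0, -0.0]
contact_force: [0.3, -0.9, -0.4]
opening: 0.008
```

Request:
servo_tool --deltas '[{"dx":0,"dy":0,"dz":0,"ax":0,"ay":0,"az":0,"hand":0},{"dx":0,"dy":0,"dz":0,"ax":0,"ay":0,"az":0,"hand":0},{"dx":0,"dy":0,"dz":0,"ax":0,"ay":0,"az":0,"hand":0}]'

```text
clock: 1.82
tool_pos: [0.5462, -0.2899, 0.2635]
eef_rot: [0.646, 0.763, -0.001, -0.0]
contact_force: [0.3, -0.7, 0.0]
opening: 0.008
```

```bash
python3 - <<'E'
from h import *
import cv2
from scipy.spatial.transform import Rotation as R
s=r.get_state();print(R.from_quat(s["eef_rot"]).as_matrix().round(4),s["tool_pos"],s["q"].round(2),s["opening"],s["contact_force"])
for n in("side","wrist"):
    p,d=eyes.snapshot(n); cv2.imwrite(f"pics/{n}2.png",p[:,:,::-1])
E
```

```text
[[-1.656e-01  9.862e-01 -1.300e-03]
 [ 9.862e-01  1.656e-01 -1.200e-03]
 [-9.000e-04 -1.400e-03 -1.000e+00]] [ 0.54617606 -0.28989493  0.26352468] [ 0.71  0.72 -0.54  1.58  0.43  0.97  0.2 ] 0.007736157522143521 [ 0.28041725 -0.68269714  0.00127362]
```

View pics/side2.png

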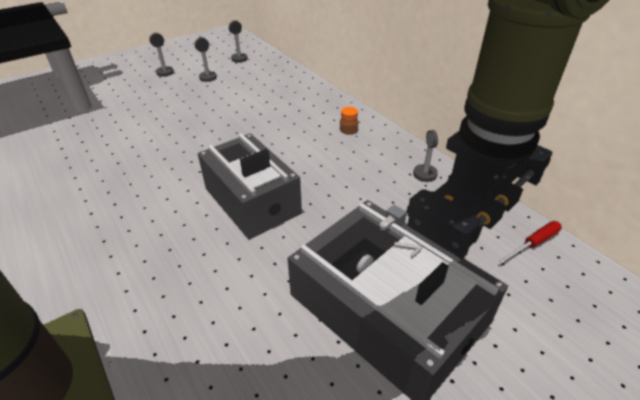

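View pics/wrist2.png

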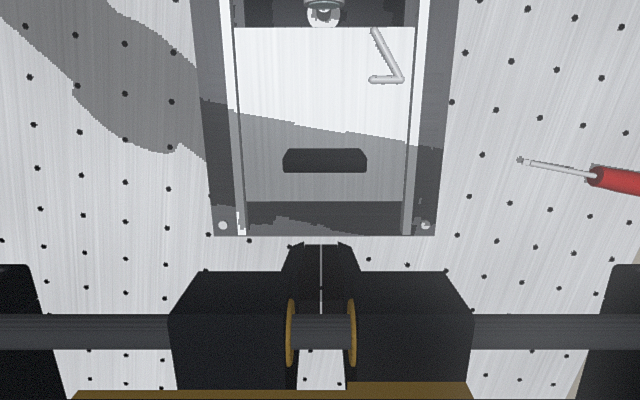

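The wrist view shows the shut fingers centred (col 320) on the tab (cols 283–367, back edge row about 172) and lined up with the rails. I'll check the tab's back edge with the wrist camera.

```bash
python3 - <<'E'
from h import *
s=r.get_state();from scipy.spatial.transform import Rotation as R
M=R.from_quat(s["eef_rot"]).as_matrix()
for uv,z in (((285,172),.148),((365,172),.148),((325,173),.108),((320,201),.108),((222,225),.1),((425,225),.1)):
    print(uv,((ray("wrist",uv,z)-s["tool_pos"])@M).round(4))
E
```

```text
(285, 172) [ 0.0229 -0.0245  0.1157]
(365, 172) [0.0228 0.0325 0.1156]
(325, 173) [0.0128 0.0045 0.1557]
(320, 201) [-0.0117  0.0003  0.1557]
(222, 225) [-0.0369 -0.088   0.1638]
(425, 225) [-0.037   0.0948  0.1636]
```

Request:
servo_tool --deltas '[{"dx":0,"dy":0.03,"dz":0.5,"ax":0,"ay":0,"az":0,"hand":0},{"dx":0,"dy":0.07,"dz":1.0,"ax":0,"ay":0,"az":0,"hand":0},{"dx":0,"dy":0.07,"dz":1.5,"ax":0,"ay":0,"az":0,"hand":0},{"dx":0,"dy":0.07,"dz":1.8,"ax":0,"ay":0,"az":0,"hand":0},{"dx":0,"dy":0.07,"dz":2.0,"ax":0,"ay":0,"az":0,"hand":0},{"dx":0,"dy":0.07,"dz":2.05,"ax":0,"ay":0,"az":0,"hand":0},{"dx":0,"dy":0.07,"dz":2.05,"ax":0,"ay":0,"az":0,"hand":0},{"dx":0,"dy":0.07,"dz":2.05,"ax":0,"ay":0,"az":0,"hand":0}]'

```text
clock: 2.92
tool_pos: [0.5521, -0.2877, 0.1416]
eef_rot: [0.645, 0.764, 0.0, 0.001]
contact_force: [-0.4, -0.6, 0.5]
opening: 0.008
```

```bash
python3 - <<'E'
from h import *
import cv2
s=r.get_state();print(s["tool_pos"],s["contact_force"])
p,d=eyes.snapshot("wrist"); cv2.imwrite("pics/wrist3.png",p[:,:,::-1])
E
```

```text
[ 0.55210433 -0.28766985  0.1415824 ] [-0.36879684 -0.62367095  0.51380093]
```

View pics/wrist3.png

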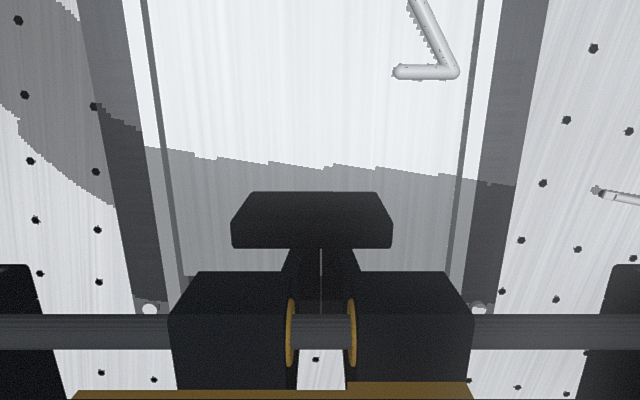

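The fingertips are now behind the tab (tab cols 231–393, back edge row 248; fingers at col 320). Pushing.

Request:
servo_tool --deltas '[{"dx":0.1,"dy":0,"dz":0,"ax":0,"ay":0,"az":0,"hand":0},{"dx":0.2,"dy":0,"dz":0,"ax":0,"ay":0,"az":0,"hand":0},{"dx":0.3,"dy":0,"dz":0,"ax":0,"ay":0,"az":0,"hand":0},{"dx":0.4,"dy":0,"dz":0,"ax":0,"ay":0,"az":0,"hand":0},{"dx":0.5,"dy":0,"dz":0,"ax":0,"ay":0,"az":0,"hand":0},{"dx":0.6,"dy":0,"dz":0,"ax":0,"ay":0,"az":0,"hand":0},{"dx":0.7,"dy":0,"dz":0,"ax":0,"ay":0,"az":0,"hand":0},{"dx":0.8,"dy":0,"dz":0,"ax":0,"ay":0,"az":0,"hand":0},{"dx":0.9,"dy":0,"dz":0,"ax":0,"ay":0,"az":0,"hand":0},{"dx":1.0,"dy":0,"dz":0,"ax":0,"ay":0,"az":0,"hand":0}]'

```text
clock: 4.22
tool_pos: [0.5415, -0.228, 0.1408]
eef_rot: [0.645, 0.764, 0.0, 0.0]
contact_force: [-0.0, -2.2, 0.2]
opening: 0.006
```

```bash
python3 - <<'E'
from h import *
import cv2
s=r.get_state();print(s["tool_pos"],s["contact_force"])
p,d=eyes.snapshot("wrist"); cv2.imwrite("pics/wrist4.png",p[:,:,::-1])
E
```

```text
[ 0.54148971 -0.2279574   0.14075537] [-0.00220892 -2.19636186  0.20650107]
```

View pics/wrist4.png

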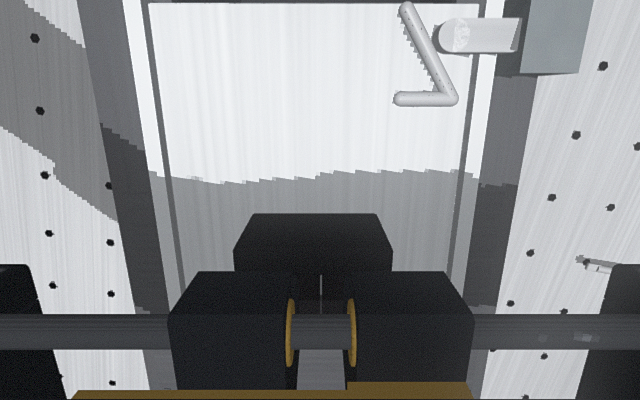

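The tab is in contact with the fingers, and the strike's wedge (rows 5–105) is just meeting the bolt (rows 18–54). Continuing more slowly.

Request:
servo_tool --deltas '[{"dx":0.05,"dy":0,"dz":0,"ax":0,"ay":0,"az":0,"hand":0},{"dx":0.1,"dy":0,"dz":0,"ax":0,"ay":0,"az":0,"hand":0},{"dx":0.15,"dy":0,"dz":0,"ax":0,"ay":0,"az":0,"hand":0},{"dx":0.2,"dy":0,"dz":0,"ax":0,"ay":0,"az":0,"hand":0},{"dx":0.25,"dy":0,"dz":0,"ax":0,"ay":0,"az":0,"hand":0},{"dx":0.3,"dy":0,"dz":0,"ax":0,"ay":0,"az":0,"hand":0},{"dx":0.35,"dy":0,"dz":0,"ax":0,"ay":0,"az":0,"hand":0},{"dx":0.4,"dy":0,"dz":0,"ax":0,"ay":0,"az":0,"hand":0},{"dx":0.45,"dy":0,"dz":0,"ax":0,"ay":0,"az":0,"hand":0},{"dx":0.5,"dy":0,"dz":0,"ax":0,"ay":0,"az":0,"hand":0}]'

```text
clock: 5.52
tool_pos: [0.5356, -0.1972, 0.1405]
eef_rot: [0.644, 0.765, 0.0, -0.001]
contact_force: [0.3, -0.1, 0.1]
opening: 0.003
```

```bash
python3 - <<'E'
from h import *
import cv2
s=r.get_state();print(s["tool_pos"],s["contact_force"])
p,d=eyes.snapshot("wrist"); cv2.imwrite("pics/wrist5.png",p[:,:,::-1])
E
```

```text
[ 0.53562477 -0.19724303  0.1405343 ] [ 0.33882265 -0.11704103  0.11212754]
```

View pics/wrist5.png

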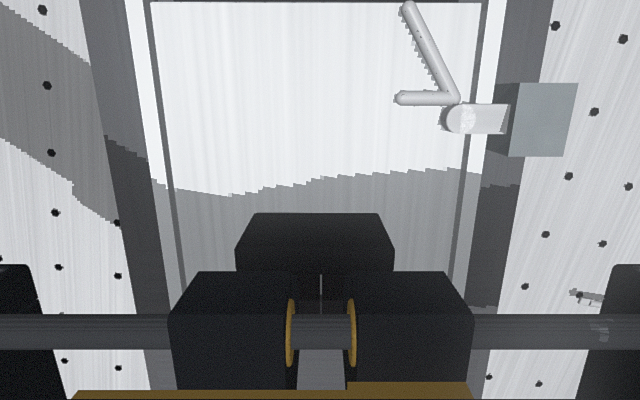

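The strike's foot (row 98) has passed the bolt (rows 103–133), and the force has dropped. I'll add about 6 mm for margin, with roughly 10 mm left before the end stop.

Request:
servo_tool --deltas '[{"dx":0.03,"dy":0,"dz":0,"ax":0,"ay":0,"az":0,"hand":0},{"dx":0.06,"dy":0,"dz":0,"ax":0,"ay":0,"az":0,"hand":0},{"dx":0.1,"dy":0,"dz":0,"ax":0,"ay":0,"az":0,"hand":0},{"dx":0.1,"dy":0,"dz":0,"ax":0,"ay":0,"az":0,"hand":0}]'

```text
clock: 6.08
tool_pos: [0.5351, -0.1927, 0.1406]
eef_rot: [0.645, 0.764, -0.0, -0.0]
contact_force: [-0.6, -1.7, -0.4]
opening: 0.005
```

```bash
python3 - <<'E'
from h import *
import cv2
s=r.get_state();print(s["tool_pos"],s["contact_force"])
p,d=eyes.snapshot("wrist"); cv2.imwrite("pics/wrist6.png",p[:200,340:600,::-1].repeat(3,0).repeat(3,1))
E
```

```text
[ 0.53507688 -0.19271343  0.14064134] [-0.62262912 -1.7256247  -0.3797815 ]
```

View pics/wrist6.png

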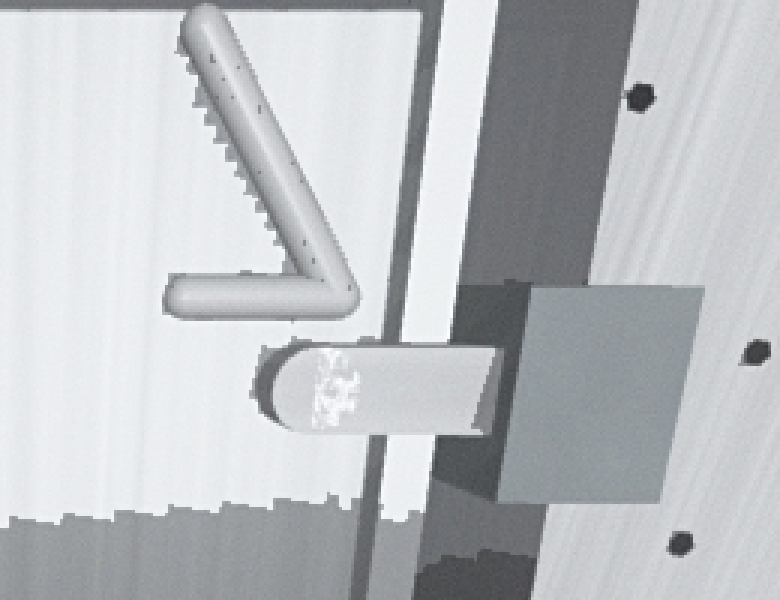

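The strike's foot is clear of the bolt (gap at crop rows 320–345), and the bolt is sprung out behind it. Letting go: back off, then up and away.

Request:
servo_tool --deltas '[{"dx":-0.1,"dy":0,"dz":0,"ax":0,"ay":0,"az":0,"hand":0},{"dx":-0.25,"dy":0,"dz":0,"ax":0,"ay":0,"az":0,"hand":0},{"dx":-0.3,"dy":0,"dz":-0.3,"ax":0,"ay":0,"az":0,"hand":0},{"dx":-0.3,"dy":0,"dz":-1.0,"ax":0,"ay":0,"az":0,"hand":0},{"dx":-0.5,"dy":0,"dz":-1.8,"ax":0,"ay":0,"az":0,"hand":0},{"dx":-1.3,"dy":0,"dz":-2.0,"ax":0,"ay":0,"az":0,"hand":0},{"dx":-2.1,"dy":0,"dz":-2.0,"ax":0,"ay":0,"az":0,"hand":0},{"dx":-2.9,"dy":0,"dz":-2.0,"ax":0,"ay":0,"az":0,"hand":0},{"dx":-3.5,"dy":0,"dz":-2.0,"ax":0,"ay":0,"az":0,"hand":0},{"dx":-3.5,"dy":0,"dz":-2.0,"ax":0,"ay":0,"az":0,"hand":0}]'

```text
clock: 7.38
tool_pos: [0.5694, -0.4044, 0.2599]
eef_rot: [0.647, 0.762, -0.001, 0.0]
contact_force: [0.1, 0.2, -0.4]
opening: 0.005
```

```bash
python3 - <<'E'
from h import *
import cv2
s=r.get_state();print(s["clock"],s["tool_pos"],s["contact_force"],abs(s["qd"]).max())
for n in("top","side"):
    p,d=eyes.snapshot(n); cv2.imwrite(f"pics/{n}7.png",p[:,:,::-1])
    if n=="top":cv2.imwrite("pics/top7c.png",cv2.resize(p[100:260,160:500,::-1],None,fx=2.3,fy=2.3,interpolation=2))
E
```

```text
7.375 [ 0.56942065 -0.40443025  0.25986846] [ 0.09711162  0.23898812 -0.42769746] 0.07429348438282614
```

View pics/top7c.png

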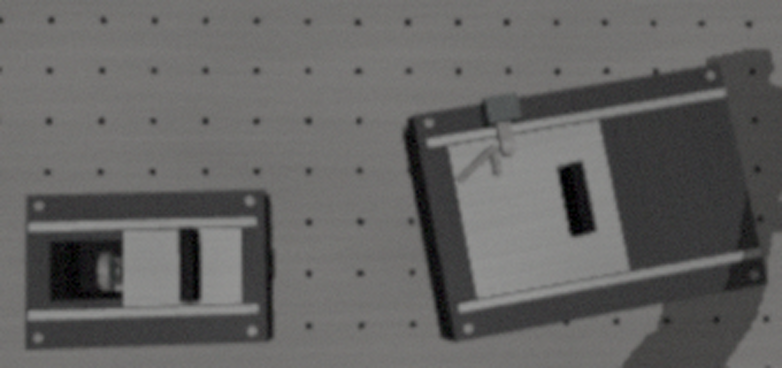

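View pics/side7.png

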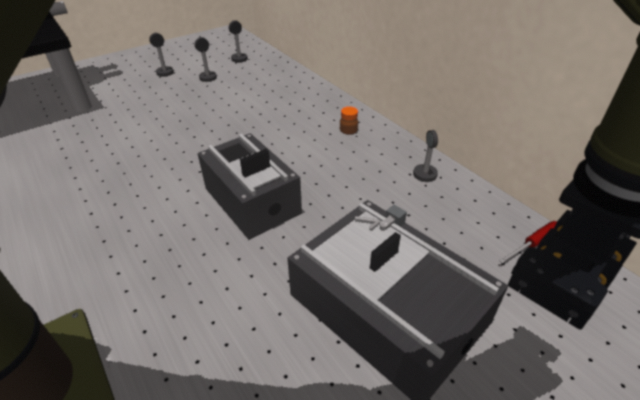

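After backing off, the top view shows the guard closed with the bolt (crop 505,137) behind the strike (crop 490,160). The small guard's tab is still at its original place, about (242,215). The arm is clear, so I'm handing in.

```bash
python3 -c "
from plant import r
print(r.finish_job())"
```

```text
the job is handed in; nothing more can be done
None
```

The larger enclosure's guard is shut and latched, and the smaller enclosure's guard is still open where it was. I pushed the tab with closed fingers for about 83 mm, then backed off, lifted and moved the arm clear, handing in about 7.5 s into the run.

**Latch:** The push force dropped from about 2 N to nearly zero as the strike passed the bolt. The close-up then showed the bolt sprung out behind the strike with a clear gap. I did not test the latch by pulling the guard back. I also did not measure how far the guard now is from its end stop.

**After letting go:** The top and side views show the guard still closed, the small guard where it started, and the arm clear with contact force near zero. The highest force I read after any move was about 2.3 N; peaks in between were not recorded.

**Refused moves:** My first two move calls were refused because the rows were missing keys, and nothing moved. No later checks failed or disagreed.

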